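# Unload a turned wheel and index the lathe's tool turret

### The arm

A 6-joint arm with a two-finger parallel gripper is mounted at the origin on the work surface. World frame = base frame: x ahead of the robot, y to its left, z up, the work surface at z = 0. Lengths are in m, angles in rad, forces in N, time in s.
With the tool pointing down it reaches from about 0.3 to 0.775 m from the base axis. Payload 14.6 kg.
Tool frame: the origin (TCP) lies between the finger pads; the fingertips stand 8 mm ahead of it and the grasp point (between the pads) lies 11 mm behind it; z points along the fingers, y is the direction in which the jaws open and shut (so a half turn about z gives the same grasp; the last joint's range is limited). The gripper opens to 94 mm and grips with 3 to 60 N. Pads are 16 mm wide; open, the fingers measure 119 mm over their backs; the gripper's body (75 mm by 177 mm) begins 78 mm behind the grasp point.
Start: joints at [1.034, 0.3, 1.521, -0, 1.321, -0.067], TCP at [0.249, 0.49, 0.213] pointing down, gripper open.
Joint ranges: [-3.03, 3.03], [-0.79, 2.21], [0.23, 2.52], [-1.04, 4.18], [0, 3.07], [-2.55, 2.55]. Speed limits (rad/s): [2.22, 2.22, 2.57, 3.14, 3.14, 3.14].

### API

Orientations are given as [roll, pitch, yaw] about the fixed x, y, z axes, in that order (R = Rz(yaw) Ry(pitch) Rx(roll)).
In Python, from station import ctrl, viewer, workorder gives the robot as it stands.
- The arm moves only by the tool play_rows, never from a script. Its argument "commands" is a list of rows, each an object of numbers: "dx", "dy", "dz": the shift along the tool's x, y, z in m; "ax", "ay", "az": the turn, a rotation vector about the tool's x, y, z in degrees. In form: [{"dx": .., "dy": .., "dz": .., "ax": .., "ay": .., "az": ..}, ...]. A call has exactly 5 rows; each row shifts and turns the pose as measured when the row begins, along the tool's axes as they then stand; what a row does not reach is not made up. A row lasts 1/12 s, in which the tool goes at most 41.7 mm and 7.16 degrees, less where a joint would pass 70% of its speed; a pose out of reach is approached as far as the arm can. A call with a gripper value outside its range is refused whole. "claw" is the opening, from 0 (shut) to 1 (fully open), set as the call begins (left out, the last holds). The fingers move at their own pace and stop on an object; "squeeze" is the grip in N (left out, the last holds). Time passes only in rows, so rows that do not move let the fingers close, or fill a call up. It gives the time, the measured TCP pose, the force and the opening at its end, in the units of the state.
- ctrl.get_obs(): the state, without advancing time (a new reading comes with each control period).
- viewer.camera(name): name is "scene" or "top"; returns the picture (420x560x3 uint8, red, green, blue); there is no depth.
- viewer.camera_model(name): a dict with "K" (3x3 intrinsics, pixels), "pose" (4x4, takes a point from camera to world coordinates). Camera axes: x right, y down, z forward; pixel columns grow to the right and rows downward; lengths in m; the calibration is good to about 2 mm. A picture is of the moment at which its call begins. camera_model takes no time and is no camera call.
- workorder.hand_in(): hands the job in, once; it reports no verdict.
The state is a dict: "time_s": time; "qpos": joint angles; "joint_vel": joint speeds; "tau": joint torques, N m; "ee_pos": TCP position; "eef_rot": TCP orientation; "force": force on the tool from outside, world axes, zero at the start; "moment": the same for the moment, N m; "grip_width": finger opening in m.
Only numpy, scipy, OpenCV 4.12 (cv2) and the standard library are available. Lean on these libraries where they do the work, as an engineer would, in place of code of your own. Each camera call takes 0.05 s, during which the arm holds its last target. There are 200 camera calls.

### The job

The wooden wheel on the bench lathe is finished: slide it off the open end of the steel arbor and set it down, without dropping it, in the plywood tray with the two finished wheels, which stay in the tray. Also index the lathe's six-sided tool turret until the drill chuck with the small bit points straight at the arbor and the turret sits in its click stop. Leave the toy truck, the chuck key and the jar where they are.

Things in the scene. Friction and masses are not known exactly. Their poses are not given: they have to be found in the camera images.
- lathe: Green bench lathe, fixed. Origin on the bench under the spindle axis (x = 0, 200 mm up). Its +y runs along the bed from turret to headstock, -x is the operator's (robot's) side. Turret axis at y = -165 mm. Carriage under the wheel: top 145 mm above the bench. Chip tray 210 mm wide, y -250 to 400 mm. Lathe's hand wheels on the -x side stay below 160 mm height
- lathe_chuck (a point): Centre of the front of the lathe's three jaws, at y = 105 mm of the lathe frame, 200 mm up; the jaw tops are 228 mm above the bench. Behind it (lathe +y) the chuck, 80 mm dia, from 20 mm on, and from 67 mm on the headstock, 150 mm wide, top 300 mm above the bench
- arbor_tip (a point): Centre of the free end of the plain steel arbor, 12 mm dia, 200 mm above the bench, at y = 20 mm of the lathe frame; from here it runs along the lathe's +y for 85 mm into the jaws that hold it
- turret (a joint): Turn of the turret about its vertical axis, rad, anticlockwise from above positive; 0: drill chuck points at the arbor. Spring click stops every 1.047 rad: 0.45 N m (6 N at 72 mm) leaves a stop, then ever less; past half way it runs on by itself into the next stop. Turns endlessly both ways. Starts near 1.05 or 2.09 (seldom hung up between them): clockwise is the short way
- turret_axis (a point): On the turret's vertical axis, 200 mm above the bench. The turret is a steel hexagonal block, 100 mm across flats, 170 to 228 mm above the bench, with a nut on top to 246 mm; its tools stand out level from the flats, their axes 200 mm above the bench
- drill_chuck (a point): Middle of the drill chuck's body on the turret, 72 mm from the turret axis: a round body 37 mm dia, 58 to 86 mm from the axis, then a cone to 100 mm and a 6 mm bit to 124 mm. Anticlockwise from it, seen from above: at 60 deg an empty hole (room for shut fingers), 120 a die holder (48 mm disc) to 88 mm, 180 a twist drill to 116, 240 a countersink to 92, 300 a 16 mm bar stop to 86
- wheel: The finished beech wheel on the arbor, 70 mm dia, 22 mm thick, about 60 g, bore 16 mm, loose on the arbor. Origin at its centre, y axis along its axle. It hangs with its centre 2 mm below the arbor's axis, 31 mm or more clear of the jaws. It can be taken from above by its two flat faces near the top of the rim, above the arbor
- tray: Fixed plywood tray, outside 170 mm (x) by 220 mm (y) by 46 mm high, walls and floor 8 mm. Origin at the centre of its underside. The two finished wheels lie in its -y half (centres near y = -57 mm); the +y half is free
- wheel_b: Finished wheel, same size, lying flat in the tray; origin at the centre of its underside
- wheel_c: Finished wheel, same size, lying flat in the tray; origin at the centre of its underside
- toy_truck: Wooden toy truck still without wheels, 60 x 170 x 80 mm high, on the bench; leave it
- chuck_key: T-shaped steel chuck key, about 90 x 90 mm, 18 mm high, lying on the bench; leave it
- wax_jar: Amber glass jar, 68 mm dia, 65 mm high, on the bench in front of the lathe; leave it
Things that resemble listed ones, but are neither listed nor needed, are in the scene too. What is shaped like the wheel but pink is not meant.

How it is judged:
At the end, for the whole second after the job is handed in: The turret is at rest with the drill chuck pointing at the arbor (its middle within 4 mm, about 3 degrees, of the spindle axis); the wheel rests in the tray (centre inside its walls, 10 to 70 mm above its underside), and the other two wheels are still in the tray (x of drill_chuck in the frame of lathe between -0.004 and 0.004 m and y of drill_chuck in the frame of lathe above -0.15 m and velocity of joint turret between -0.1 and 0.1 rad/s and x of wheel in the frame of tray between -0.077 and 0.077 m and y of wheel in the frame of tray between -0.102 and 0.102 m and z of wheel in the frame of tray between 0.01 and 0.07 m and linear speed of wheel below 0.03 m/s and x of wheel_b in the frame of tray between -0.077 and 0.077 m and y of wheel_b in the frame of tray between -0.102 and 0.102 m and z of each of wheel_b, wheel_c in the frame of tray below 0.07 m and x of wheel_c in the frame of tray between -0.077 and 0.077 m and y of wheel_c in the frame of tray between -0.102 and 0.102 m); the robot touches nothing.
It fails at once if the wheel is dropped or flung (faster than 0.9 m/s while no finger touches it) (linear speed of wheel above 0.9 m/s and contact force between the fingers and wheel below 0.05 N).
It fails at once if the toy truck, the chuck key or the jar is moved by more than 20 mm (distance of any of toy_truck, chuck_key, wax_jar from where it was at the start of the episode above 0.02 m).
It also fails if it takes over 72 s, if anything falls off the work surface, if the arm or the gripper's body presses on something with over 40 N, if the wrist force passes 120 N, or if a joint passes its speed limit or range.

## Working session

There is one attempt and no reset: what is moved stays moved. The work goes in short steps, Python scripts to look and compute and a tool call to move; the robot and the scene stay as the last step left them, time stands still between calls to the robot, and variables do not carry over. Pictures are saved under pics/ and viewed, about 8 in all and at most 12, crops included, and the job is handed in when it is done.

Besides the shell and the picture viewer there is one more tool, called after ">>>" by a JSON object that holds its "name" and its "arguments". play_rows: Moves the arm, as the interface text tells. Its arguments: {"type":"object","properties":{"commands":{"type":"array","items":{"type":"object","properties":{"dx":{"type":"number"},"dy":{"type":"number"},"dz":{"type":"number"},"ax":{"type":"number"},"ay":{"type":"number"},"az":{"type":"number"}}}},"claw":{"type":"number"},"squeeze":{"type":"number"}},"required":["commands"]}

```bash
ls; mkdir -p pics; python3 - <<'E'
from station import ctrl, viewer
import cv2,numpy as np
np.set_printoptions(precision=4,suppress=True)
print(ctrl.get_obs())
for n in("scene","top"):
    m=viewer.camera_model(n);print(n,m["K"],m["pose"])
    im=viewer.camera(n)[:,:,::-1];cv2.imwrite(f"pics/{n}0.png",im)
E
```

```text
pics
{'time_s': 0.0, 'qpos': array([ 1.0344,  0.3005,  1.5215,  0.    ,  1.3207, -0.0666]), 'joint_vel': array([ 0.0004, -0.0003,  0.    , -0.0003, -0.0007, -0.0027]), 'tau': array([  0.0007, -53.1803, -35.2741,   0.0708,   0.0244,  -0.0001]), 'ee_pos': array([0.2489, 0.4902, 0.2129]), 'eef_rot': array([-3.1405, -0.0001,  2.6718]), 'force': array([-0.3999, -0.0055,  0.7129]), 'moment': array([-0.0318,  0.0053,  0.0345]), 'grip_width': 0.0937864354377984}
scene [[496.5731   0.     283.1778]
 [  0.     496.5731 203.2179]
 [  0.       0.       1.    ]] [[-0.2518  0.7029 -0.6652  1.4295]
 [ 0.9676  0.1708 -0.1858  0.1634]
 [-0.017  -0.6904 -0.7232  1.0527]
 [ 0.      0.      0.      1.    ]]
top [[485.8075   0.     283.4821]
 [  0.     485.8075 212.6724]
 [  0.       0.       1.    ]] [[-0.0291 -0.9969  0.0733  0.5088]
 [-0.9996  0.0295  0.0042 -0.0497]
 [-0.0064 -0.0731 -0.9973  1.4274]
 [ 0.      0.      0.      1.    ]]
```

View pics/scene0.png

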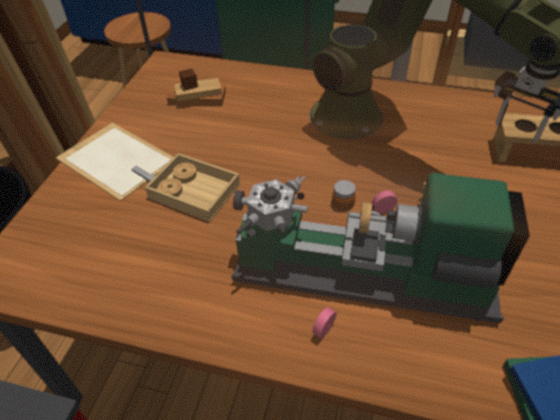

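View pics/top0.png

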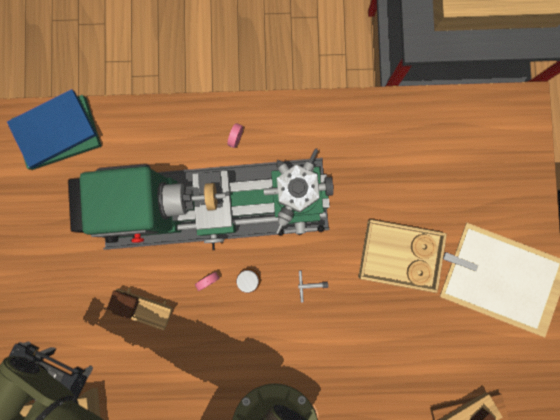

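The scene view shows the turret near (270,200) and the wheel at (367,217). The top view shows the turret at (298,187), the wheel at (210,197) and the tray at (402,255), with wheels b and c at (424,246) and (419,272). Next I'll zoom in on the lathe.

```bash
python3 - <<'E'
import cv2,numpy as np
t=cv2.imread("pics/top0.png");s=cv2.imread("pics/scene0.png")
a=cv2.resize(t[140:260,155:355],None,fx=4,fy=4,interpolation=cv2.INTER_CUBIC)
b=cv2.resize(s[160:280,225:425],None,fx=4,fy=4,interpolation=cv2.INTER_CUBIC)
cv2.imwrite("pics/ct.png",cv2.convertScaleAbs(a,alpha=1.4));cv2.imwrite("pics/cs.png",cv2.convertScaleAbs(b,alpha=1.4))
E
```

```text
(no output)
```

View pics/ct.png

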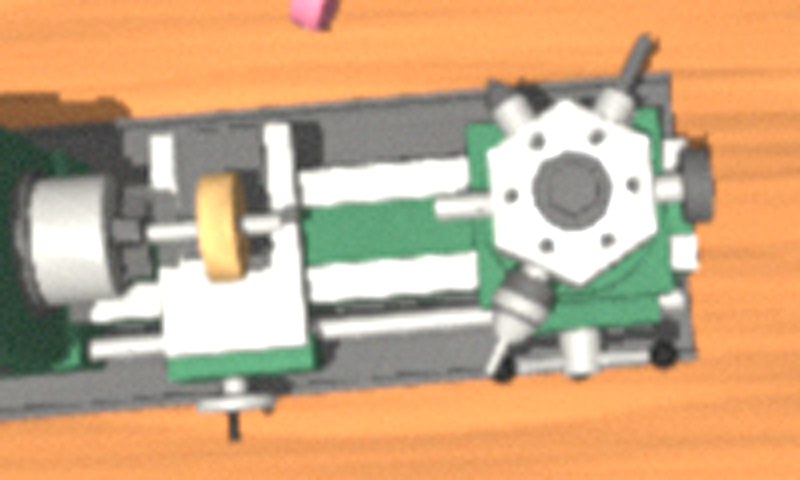

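View pics/cs.png

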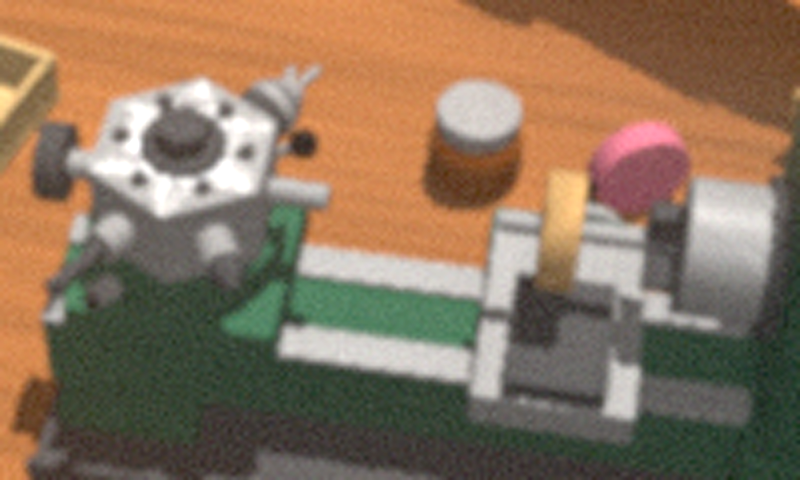

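The bar stop points at the arbor and the drill chuck is 60° anticlockwise of it, so the turret is at about +1.05 and needs 60° clockwise. In top pixels, the nut is at (298,187.5), the arbor tip at (227.5,193) and the wheel at (210,197). In the scene view, the nut is at (270.5,195) and the wheel top at (367,203).

```bash
cat > h.py <<'E'
import numpy as np,cv2
from station import ctrl,viewer
np.set_printoptions(precision=4,suppress=True)
def ray(n,p):
    m=viewer.camera_model(n);T=np.array(m["pose"]);d=T[:3,:3]@np.linalg.solve(np.array(m["K"]),[p[0],p[1],1]);return T[:3,3],d/np.linalg.norm(d)
def plane(n,p,z):
    o,d=ray(n,p);return o+d*(z-o[2])/d[2]
def tri(pt,ps):
    (a,d),(b,e)=ray("top",pt),ray("scene",ps)
    s=np.linalg.lstsq(np.c_[d,-e],b-a,rcond=None)[0];p,q=a+s[0]*d,b+s[1]*e
    return (p+q)/2,np.linalg.norm(p-q)
def blobs(im,lo,hi,roi,amin=15):
    x0,y0,x1,y1=roi;hsv=cv2.cvtColor(im[y0:y1,x0:x1],cv2.COLOR_BGR2HSV);m=cv2.inRange(hsv,lo,hi)
    c,_=cv2.findContours(m,cv2.RETR_EXTERNAL,cv2.CHAIN_APPROX_NONE)
    return sorted([k+[x0,y0] for k in c if cv2.contourArea(k)>amin],key=cv2.contourArea,reverse=True)
E
python3 - <<'E'
from h import *
t=cv2.imread("pics/top0.png");s=cv2.imread("pics/scene0.png")
print("nut",tri((298,187.3),(270.8,194.5)))
A=plane("top",(298,187.3),.246);B=plane("top",(227.8,193.2),.2);print("axis",A,"tip",B,np.linalg.norm((B-A)[:2]))
for n,im,roi in(("top",t,(200,178,222,214)),("scene",s,(352,198,377,238))):
    for c in blobs(im,(8,70,60),(28,255,255),roi)[:2]: print(n,"wheel",cv2.contourArea(c),cv2.boundingRect(c),cv2.minAreaRect(c))
for n,im,roi in(("top",t,(355,212,450,297)),("scene",s,(145,150,243,222))):
    h=cv2.cvtColor(im[roi[1]:roi[3],roi[0]:roi[2]],cv2.COLOR_BGR2HSV)
    print(n,"tray px",h[30,40],"bench",h[2,2],h[-2,2])
# arbor/lathe direction: long chip tray edges at bench level approx
h=cv2.cvtColor(t,cv2.COLOR_BGR2HSV)
dark=(((h[...,1]<60)&(h[...,2]<130))).astype(np.uint8)
for x in range(225,325,15):
    col=np.where(dark[150:260,x])[0]+150;print(x,col.min(),col.max(),end=" | ")
E
```

```text
nut (array([ 0.658 , -0.0818,  0.2357]), np.float64(0.0009117619730067167))
axis [ 0.6568 -0.082   0.246 ] tip [0.6528 0.0956 0.2   ] 0.17763985128096904
top wheel 266.5 (204, 183, 14, 27) ((210.5, 196.0), (26.0, 13.0), 90.0)
scene wheel 454.5 (352, 198, 22, 35) ((362.5, 215.0), (34.0, 21.0), 90.0)
top tray px [ 20 105 224] bench [ 13 158 181] [ 13 153 168]
scene tray px [ 17 108  90] bench [ 24  32 225] [ 13 162 162]
225 167 237 | 240 166 236 | 255 164 235 | 270 163 234 | 285 162 230 | 300 160 233 | 315 150 230 |
```

```bash
python3 - <<'E'
from h import *
t=cv2.imread("pics/top0.png");s=cv2.imread("pics/scene0.png")
# yaw from chip tray far/near edges: saturation edge, subpixel
h=cv2.cvtColor(t,cv2.COLOR_BGR2HSV)[...,1].astype(float)
def edge(x,lo,hi,sg):
    c=cv2.GaussianBlur(h,(3,3),0)[lo:hi,x];g=sg*np.diff(c);i=int(np.argmax(g));i=min(max(i,1),len(g)-2)
    a,b,d=g[i-1:i+2];return lo+i+.5+.5*(a-d)/(a-2*b+d+1e-9)
for nm,xs,lo,hi,sg in(("far",range(190,275,3),155,175,-1),("near",range(225,282,3),228,244,1)):
    P=np.array([(x,edge(x,lo,hi,sg)) for x in xs]);vx,vy,x0,y0=cv2.fitLine(P.astype(np.float32),cv2.DIST_HUBER,0,.01,.01).ravel()
    q=[plane("top",(x,y0+(x-x0)*vy/vx),.03) for x in(190,280)];d=q[0]-q[1]
    print(nm,"yaw",np.degrees(np.arctan2(-d[0],d[1])),q[0],q[1])
print("chuck axis",plane("top",(173.5,199.8),.24))
# turret hexagon white top z=.228: centroid
m=blobs(t,(0,0,190),(180,45,255),(270,160,325,215))
c=m[0];M=cv2.moments(cv2.convexHull(c));p=(M['m10']/M['m00'],M['m01']/M['m00']);print("hex",p,cv2.contourArea(cv2.convexHull(c)),plane("top",p,.228))
# wheel in top
c=blobs(t,(8,90,60),(28,255,255),(200,178,222,214))[0];M=cv2.moments(c);p=(M['m10']/M['m00'],M['m01']/M['m00'])
print("wheel top",p,plane("top",p,.225),cv2.boundingRect(c))
hs=cv2.cvtColor(s,cv2.COLOR_BGR2HSV)
for r in(202,204,206,210,215): print(r,[tuple(hs[r,x]) for x in range(360,376,1)][::1])
# tray
for n,im,roi,lo,hi in(("top",t,(355,212,450,297),(15,40,60),(30,135,255)),("scene",s,(145,150,243,222),(15,60,50),(32,140,255))):
    b=blobs(im,lo,hi,roi)[0];hull=cv2.convexHull(b);q=cv2.approxPolyDP(hull,5,True)[:,0];print(n,"tray",cv2.contourArea(hull),q.tolist())
    if n=="top":
        for k in q: print(plane("top",k,.046))
E
```

```text
far yaw 3.356953138974413 [0.746  0.2242 0.03  ] [ 0.7614 -0.038   0.03  ]
near yaw 3.2335462702525883 [0.5367 0.2273 0.03  ] [ 0.5514 -0.032   0.03  ]
chuck axis [0.6358 0.2248 0.24  ]
hex (297.45989642541366, 187.47227485158518) 1319.5 [ 0.6587 -0.0811  0.228 ]
wheel top (209.86912065439674, 196.0109066121336) [0.6442 0.1374 0.225 ] (204, 183, 13, 27)
202 [(np.uint8(12), np.uint8(157), np.uint8(149)), (np.uint8(13), np.uint8(150), np.uint8(150)), (np.uint8(14), np.uint8(144), np.uint8(150)), (np.uint8(14), np.uint8(136), np.uint8(154)), (np.uint8(14), np.uint8(132), np.uint8(157)), (np.uint8(15), np.uint8(135), np.uint8(157)), (np.uint8(15), np.uint8(139), np.uint8(156)), (np.uint8(14), np.uint8(144), np.uint8(151)), (np.uint8(14), np.uint8(141), np.uint8(154)), (np.uint8(13), np.uint8(139), np.uint8(154)), (np.uint8(14), np.uint8(149), np.uint8(149)), (np.uint8(11), np.uint8(136), np.uint8(131)), (np.uint8(7), np.uint8(125), np.uint8(106)), (np.uint8(174), np.uint8(112), np.uint8(98)), (np.uint8(176), np.uint8(108), np.uint8(109)), (np.uint8(175), np.uint8(119), np.uint8(120))]
20
[... 2501 characters left out ...]
8), np.uint8(128), np.uint8(170)), (np.uint8(16), np.uint8(123), np.uint8(176)), (np.uint8(18), np.uint8(123), np.uint8(174)), (np.uint8(16), np.uint8(119), np.uint8(175)), (np.uint8(16), np.uint8(97), np.uint8(153)), (np.uint8(18), np.uint8(46), np.uint8(127)), (np.uint8(23), np.uint8(9), np.uint8(116)), (np.uint8(20), np.uint8(13), np.uint8(115)), (np.uint8(38), np.uint8(9), np.uint8(113)), (np.uint8(25), np.uint8(13), np.uint8(115))]
top tray 4926.0 [[368, 220], [446, 234], [436, 292], [358, 277]]
[ 0.5823 -0.2836  0.046 ]
[ 0.5361 -0.5028  0.046 ]
[ 0.3741 -0.466   0.046 ]
[ 0.4222 -0.2487  0.046 ]
scene tray 4467.0 [[154, 150], [236, 172], [239, 184], [210, 221], [155, 201], [145, 187]]
```

```bash
cat >> h.py <<'E'
from scipy.spatial.transform import Rotation as Ro
def plan(target,yaw=None,n=5,tilt=None):
    o=ctrl.get_obs();R=Ro.from_euler("xyz",o["eef_rot"]);p=np.array(o["ee_pos"]);t=np.array(target,float)
    G=Ro.from_euler("xyz",[np.pi,0,np.radians(yaw)]) if yaw is not None else R
    v=(R.inv()*G).as_rotvec()/n;st=(t-p)/n
    print("now",o["time_s"],p,np.degrees(o["eef_rot"]),"F",o["force"],"w",o["grip_width"])
    for i in range(n):
        d=R.inv().apply(st)*1e3;print("mm",d.round(1),"deg",np.degrees(v).round(2));R=R*Ro.from_rotvec(v)
E
python3 - <<'E'
from h import *
for a,b in(((358,277),(238.5,174)),((368,220),(209,210))): print("trayrim",tri(a,b))
print("ridge",tri((208.7,192),(367,202.5)), plane("scene",(367,206),.230),plane("top",(208.7,196),.233))
plan((.249+.06,.49-.06,.36),183.3)
E
```

```text
trayrim (array([ 0.4232, -0.2503,  0.0509]), np.float64(0.004894286601096564))
trayrim (array([ 0.5825, -0.2843,  0.0523]), np.float64(0.003612595281071659))
ridge (array([0.6504, 0.1369, 0.2551]), np.float64(0.003016669772854103)) [0.6364 0.1391 0.23  ] [0.6434 0.1391 0.233 ]
now 0.1 [0.2489 0.4902 0.213 ] [-179.9413   -0.0038  153.0834] F [ 0.221  -0.5633  0.1692] w 0.09392118270054024
mm [-16.2  -5.3 -29.4] deg [-0.01 -0.   -6.04]
mm [-15.5  -7.  -29.4] deg [-0.01 -0.   -6.04]
mm [-14.7  -8.6 -29.4] deg [-0.01 -0.   -6.04]
mm [-13.7 -10.1 -29.4] deg [-0.01 -0.   -6.04]
mm [-12.6 -11.5 -29.4] deg [-0.01 -0.   -6.04]
```

>>> {"name": "play_rows", "arguments": {"commands": [{"dx": -0.016,"dy": -0.005,"dz": -0.03,"az": -6},{"dx": -0.016,"dy": -0.007,"dz": -0.03,"az": -6},{"dx": -0.015,"dy": -0.009,"dz": -0.03,"az": -6},{"dx": -0.014,"dy": -0.01,"dz": -0.03,"az": -6},{"dx": -0.013,"dy": -0.012,"dz": -0.03,"az": -6}], "claw": 0.5, "squeeze": 15}}

```text
validation failed for argument at $.co...
```

```bash
python3 -c "
from h import *
plan((.645,.137,.36),183.3,12)"
```

```text
now 0.1 [0.2489 0.4902 0.213 ] [-179.9413   -0.0038  153.0834] F [ 0.221  -0.5633  0.1692] w 0.09392118270054024
mm [-42.8 -11.3 -12.2] deg [-0.   -0.   -2.52]
mm [-42.2 -13.2 -12.2] deg [-0.   -0.   -2.52]
mm [-41.6 -15.  -12.2] deg [-0.   -0.   -2.52]
mm [-40.9 -16.8 -12.2] deg [-0.   -0.   -2.52]
mm [-40.1 -18.6 -12.2] deg [-0.   -0.   -2.52]
mm [-39.3 -20.4 -12.2] deg [-0.   -0.   -2.52]
mm [-38.3 -22.1 -12.2] deg [-0.   -0.   -2.52]
mm [-37.3 -23.7 -12.2] deg [-0.   -0.   -2.52]
mm [-36.2 -25.3 -12.2] deg [-0.   -0.   -2.52]
mm [-35.1 -26.9 -12.2] deg [-0.   -0.   -2.52]
mm [-33.9 -28.4 -12.3] deg [-0.   -0.   -2.52]
mm [-32.6 -29.9 -12.3] deg [-0.   -0.   -2.52]
```

>>> {"name": "play_rows", "arguments": {"commands": [{"dx": -0.016,"dy": -0.005,"dz": -0.03,"ax": 0,"ay": 0,"az": -6},{"dx": -0.016,"dy": -0.007,"dz": -0.03,"ax": 0,"ay": 0,"az": -6},{"dx": -0.015,"dy": -0.009,"dz": -0.03,"ax": 0,"ay": 0,"az": -6},{"dx": -0.014,"dy": -0.01,"dz": -0.03,"ax": 0,"ay": 0,"az": -6},{"dx": -0.013,"dy": -0.012,"dz": -0.03,"ax": 0,"ay": 0,"az": -6}], "claw": 0.5, "squeeze": 15}}

```text
time_s: 0.52
ee_pos: [0.3094, 0.4272, 0.36]
eef_rot: [-3.128, -0.012, -3.066]
force: [0.0, -0.5, -0.6]
grip_width: 0.0643
```

```bash
python3 -c "
from h import *
plan((.645,.137,.36),183.3,12)"
```

```text
now 0.5167 [0.3094 0.4272 0.36  ] [-179.2047   -0.6619 -175.6502] F [ 0.0382 -0.5335 -0.5926] w 0.0643047439310931
mm [-26.1 -26.2   0.1] deg [-0.07 -0.05  0.09]
mm [-26.1 -26.2   0.1] deg [-0.07 -0.05  0.09]
mm [-26.1 -26.2   0.1] deg [-0.07 -0.05  0.09]
mm [-26.2 -26.1   0. ] deg [-0.07 -0.05  0.09]
mm [-26.2 -26.1   0. ] deg [-0.07 -0.05  0.09]
mm [-26.3 -26.    0. ] deg [-0.07 -0.05  0.09]
mm [-26.3 -26.    0. ] deg [-0.07 -0.05  0.09]
mm [-26.3 -26.    0. ] deg [-0.07 -0.05  0.09]
mm [-26.4 -25.9   0. ] deg [-0.07 -0.05  0.09]
mm [-26.4 -25.9   0. ] deg [-0.07 -0.05  0.09]
mm [-26.5 -25.8   0. ] deg [-0.07 -0.05  0.09]
mm [-26.5 -25.8   0. ] deg [-0.07 -0.05  0.09]
```

>>> {"name": "play_rows", "arguments": {"commands": [{"dx": -0.026,"dy": -0.026,"dz": 0,"ax": 0,"ay": 0,"az": 0},{"dx": -0.026,"dy": -0.026,"dz": 0,"ax": 0,"ay": 0,"az": 0},{"dx": -0.026,"dy": -0.026,"dz": 0,"ax": 0,"ay": 0,"az": 0},{"dx": -0.026,"dy": -0.026,"dz": 0,"ax": 0,"ay": 0,"az": 0},{"dx": -0.026,"dy": -0.026,"dz": 0,"ax": 0,"ay": 0,"az": 0}]}}

```text
time_s: 0.93
ee_pos: [0.4532, 0.3053, 0.368]
eef_rot: [-3.135, -0.004, -3.051]
force: [0.1, 1.3, -0.6]
grip_width: 0.0471
```

>>> {"name": "play_rows", "arguments": {"commands": [{"dx": -0.026,"dy": -0.026,"dz": 0,"ax": 0,"ay": 0,"az": 0},{"dx": -0.026,"dy": -0.026,"dz": 0,"ax": 0,"ay": 0,"az": 0},{"dx": -0.026,"dy": -0.026,"dz": 0,"ax": 0,"ay": 0,"az": 0},{"dx": -0.026,"dy": -0.026,"dz": 0,"ax": 0,"ay": 0,"az": 0},{"dx": -0.026,"dy": -0.026,"dz": 0,"ax": 0,"ay": 0,"az": 0}]}}

```text
time_s: 1.35
ee_pos: [0.6001, 0.1798, 0.3672]
eef_rot: [-3.135, -0.006, -3.051]
force: [-1.0, -0.5, -0.0]
grip_width: 0.0466
```

```bash
python3 -c "
from h import *
plan((.645,.137,.265),183.3,5)"
```

```text
now 1.35 [0.6001 0.1798 0.3672] [-179.5974   -0.3392 -174.8171] F [-1.0108 -0.4998 -0.0015] w 0.04660332925914418
mm [-8.3 -9.2 20.4] deg [-0.08 -0.07  0.38]
mm [-8.3 -9.2 20.4] deg [-0.08 -0.07  0.38]
mm [-8.4 -9.1 20.4] deg [-0.08 -0.07  0.38]
mm [-8.4 -9.1 20.4] deg [-0.08 -0.07  0.38]
mm [-8.4 -9.1 20.4] deg [-0.08 -0.07  0.38]
```

>>> {"name": "play_rows", "arguments": {"commands": [{"dx": -0.012,"dy": -0.012,"dz": 0.015,"ax": 0,"ay": 0,"az": 0.5},{"dx": -0.01,"dy": -0.011,"dz": 0.02,"ax": 0,"ay": 0,"az": 0.5},{"dx": -0.009,"dy": -0.01,"dz": 0.02,"ax": 0,"ay": 0,"az": 0.4},{"dx": -0.006,"dy": -0.007,"dz": 0.025,"ax": 0,"ay": 0,"az": 0.3},{"dx": -0.005,"dy": -0.006,"dz": 0.022,"ax": 0,"ay": 0,"az": 0.2}]}}

```text
time_s: 1.77
ee_pos: [0.6518, 0.128, 0.2622]
eef_rot: [-3.134, -0.003, -3.092]
force: [0.4, -0.1, -0.4]
grip_width: 0.0467
```

```bash
python3 - <<'E'
from h import *
t=viewer.camera("top")[:,:,::-1];s=viewer.camera("scene")[:,:,::-1]
a=cv2.resize(t[150:240,170:260],None,fx=4.4,fy=4.4,interpolation=cv2.INTER_CUBIC);b=cv2.resize(s[150:240,320:410],None,fx=4.4,fy=4.4,interpolation=cv2.INTER_CUBIC)
cv2.imwrite("pics/c1.png",cv2.convertScaleAbs(np.hstack([a,b]),alpha=1.4))
plan((.645,.137,.218),183.3,5)
E
```

```text
now 1.8667 [0.6508 0.1278 0.2596] [-179.5368   -0.503  -177.2149] F [-0.6235 -0.5684 -0.8097] w 0.04665225699651485
mm [1.  2.  8.3] deg [-0.09 -0.1  -0.1 ]
mm [1.  2.  8.3] deg [-0.09 -0.1  -0.1 ]
mm [1.  1.9 8.3] deg [-0.09 -0.1  -0.1 ]
mm [1.  1.9 8.3] deg [-0.09 -0.1  -0.1 ]
mm [1.  1.9 8.3] deg [-0.09 -0.1  -0.1 ]
```

View pics/c1.png

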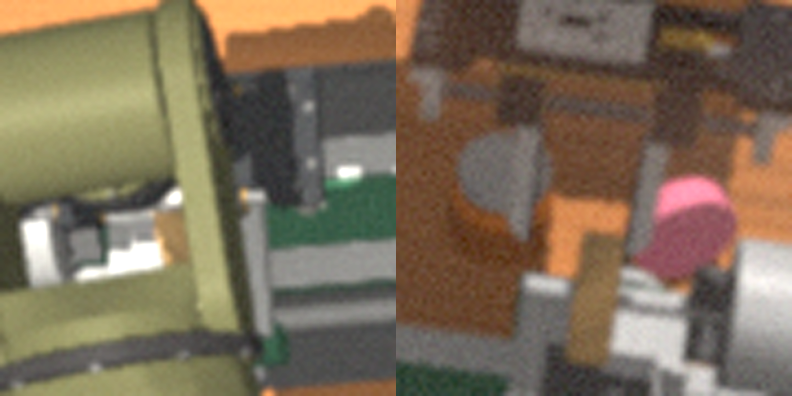

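The scene crop shows the fingers at columns 525 and 650 with the wheel at 598, so the wheel sits between them, slightly towards +y. I'll shift and go down.

>>> {"name": "play_rows", "arguments": {"commands": [{"dx": 0.002,"dy": 0.005,"dz": 0.004,"ax": 0,"ay": 0,"az": -0.5},{"dx": 0.002,"dy": 0.003,"dz": 0.008,"ax": 0,"ay": -0.5,"az": 0},{"dx": 0.001,"dy": 0.001,"dz": 0.012,"ax": -0.4,"ay": 0,"az": 0},{"dx": 0,"dy": 0,"dz": 0.011,"ax": 0,"ay": 0,"az": 0},{"dx": 0,"dy": 0,"dz": 0.005,"ax": 0,"ay": 0,"az": 0}]}}

```text
time_s: 2.28
ee_pos: [0.645, 0.1404, 0.2253]
eef_rot: [3.141, 0.008, -3.079]
force: [0.1, -0.1, 0.2]
grip_width: 0.0466
```

```bash
python3 -c "
from h import *
plan((.645,.137,.218),183.3,5)"
```

```text
now 2.2833 [0.645  0.1404 0.2253] [ 179.9757    0.477  -176.434 ] F [ 0.1336 -0.0789  0.2264] w 0.04659217719886903
mm [ 0.1 -0.7  1.5] deg [0.01 0.1  0.05]
mm [ 0.1 -0.7  1.5] deg [0.01 0.1  0.05]
mm [ 0.1 -0.7  1.5] deg [0.01 0.1  0.05]
mm [ 0.  -0.7  1.5] deg [0.01 0.1  0.05]
mm [ 0.  -0.7  1.5] deg [0.01 0.1  0.05]
```

>>> {"name": "play_rows", "arguments": {"commands": [{"dx": 0,"dy": -0.002,"dz": 0.002,"ax": 0,"ay": 0.5,"az": 0.2},{"dx": 0,"dy": -0.001,"dz": 0.002,"ax": 0,"ay": 0,"az": 0},{"dx": 0,"dy": 0,"dz": 0.002,"ax": 0,"ay": 0,"az": 0},{"dx": 0,"dy": 0,"dz": 0.001,"ax": 0,"ay": 0,"az": 0},{"dx": 0,"dy": 0,"dz": 0,"ax": 0,"ay": 0,"az": 0}]}}

```text
time_s: 2.7
ee_pos: [0.6454, 0.1383, 0.22]
eef_rot: [3.141, 0.001, -3.081]
force: [-1.2, 0.3, 0.3]
grip_width: 0.047
```

>>> {"name": "play_rows", "arguments": {"commands": [{"dx": 0,"dy": 0,"dz": 0,"ax": 0,"ay": 0,"az": 0},{"dx": 0,"dy": 0,"dz": 0,"ax": 0,"ay": 0,"az": 0},{"dx": 0,"dy": 0,"dz": 0,"ax": 0,"ay": 0,"az": 0},{"dx": 0,"dy": 0,"dz": 0,"ax": 0,"ay": 0,"az": 0},{"dx": 0,"dy": 0,"dz": 0,"ax": 0,"ay": 0,"az": 0}], "claw": 0.0, "squeeze": 15}}

```text
time_s: 3.12
ee_pos: [0.6457, 0.1382, 0.2209]
eef_rot: [3.141, 0.002, -3.082]
force: [0.7, 0.1, -0.2]
grip_width: 0.0217
```

```bash
python3 -c "
from h import *
plan((.645,.137,.220),None,1)"
```

```text
now 3.1167 [0.6457 0.1382 0.2209] [ 179.9803    0.1288 -176.5665] F [ 0.7195  0.1379 -0.185 ] w 0.02170783552043487
mm [ 0.8 -1.2  0.9] deg [0. 0. 0.]
```

>>> {"name": "play_rows", "arguments": {"commands": [{"dx": 0,"dy": 0,"dz": -0.001,"ax": 0,"ay": 0,"az": 0},{"dx": 0,"dy": 0,"dz": -0.001,"ax": 0,"ay": 0,"az": 0},{"dx": 0,"dy": -0.002,"dz": 0,"ax": 0,"ay": 0,"az": 0},{"dx": 0,"dy": -0.005,"dz": 0,"ax": 0,"ay": 0,"az": 0},{"dx": 0,"dy": -0.005,"dz": 0,"ax": 0,"ay": 0,"az": 0}]}}

```text
time_s: 3.53
ee_pos: [0.6463, 0.1261, 0.223]
eef_rot: [3.141, 0.002, -3.081]
force: [0.5, 0.7, 0.0]
grip_width: 0.0219
```

```bash
python3 -c "
from h import *
plan((.6495,.068,.223),183.3,5)"
```

```text
now 3.5333 [0.6463 0.1261 0.223 ] [ 179.9822    0.1147 -176.5048] F [0.4718 0.7088 0.0482] w 0.021863633621541555
mm [  0.1 -11.6  -0. ] deg [0.   0.02 0.04]
mm [  0.1 -11.6  -0. ] deg [0.   0.02 0.04]
mm [  0.1 -11.6  -0. ] deg [0.   0.02 0.04]
mm [  0.  -11.6  -0. ] deg [0.   0.02 0.04]
mm [  0.  -11.6  -0. ] deg [0.   0.02 0.04]
```

Forces are negligible, so I'll slide it off.

>>> {"name": "play_rows", "arguments": {"commands": [{"dx": 0,"dy": -0.008,"dz": 0,"ax": 0,"ay": 0,"az": 0},{"dx": 0,"dy": -0.01,"dz": 0,"ax": 0,"ay": 0,"az": 0},{"dx": 0,"dy": -0.01,"dz": 0,"ax": 0,"ay": 0,"az": 0},{"dx": 0,"dy": -0.01,"dz": 0,"ax": 0,"ay": 0,"az": 0},{"dx": 0,"dy": -0.008,"dz": 0,"ax": 0,"ay": 0,"az": 0}]}}

```text
time_s: 3.95
ee_pos: [0.6493, 0.0749, 0.2229]
eef_rot: [3.141, 0.002, -3.081]
force: [0.6, 0.1, 0.3]
grip_width: 0.0218
```

>>> {"name": "play_rows", "arguments": {"commands": [{"dx": 0,"dy": -0.004,"dz": 0,"ax": 0,"ay": 0,"az": 0},{"dx": 0,"dy": -0.004,"dz": 0,"ax": 0,"ay": 0,"az": 0},{"dx": 0,"dy": -0.003,"dz": 0,"ax": 0,"ay": 0,"az": 0},{"dx": 0,"dy": 0,"dz": -0.002,"ax": 0,"ay": 0,"az": 0},{"dx": 0,"dy": 0,"dz": -0.003,"ax": 0,"ay": 0,"az": 0}]}}

```text
time_s: 4.37
ee_pos: [0.65, 0.06, 0.2276]
eef_rot: [3.141, 0.001, -3.084]
force: [-0.0, -0.9, -1.3]
grip_width: 0.0216
```

```bash
python3 - <<'E'
from h import *
s=viewer.camera("scene")[:,:,::-1]
cv2.imwrite("pics/c2.png",cv2.convertScaleAbs(cv2.resize(s[150:250,230:410],None,fx=4,fy=4,interpolation=cv2.INTER_CUBIC),alpha=1.4))
plan((.6495,.068,.35),183.3,5)
E
```

```text
now 4.4167 [0.6502 0.06   0.2284] [ 179.9975    0.1033 -176.6791] F [-0.5874  0.0886  0.2796] w 0.021800016112536763
mm [ -0.    1.6 -24.3] deg [0.   0.02 0.  ]
mm [  0.    1.6 -24.3] deg [0.   0.02 0.  ]
mm [  0.    1.6 -24.3] deg [0.   0.02 0.  ]
mm [  0.    1.6 -24.3] deg [0.   0.02 0.  ]
mm [  0.    1.6 -24.3] deg [0.   0.02 0.  ]
```

View pics/c2.png

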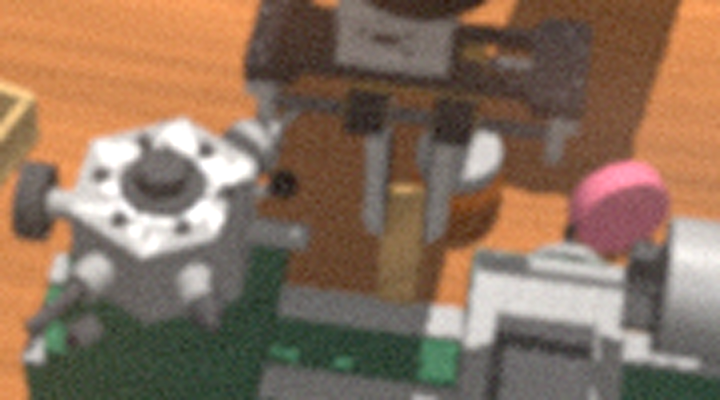

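The wheel hangs clear of the arbor between the fingers at (402,240). Next I'll lift it and carry it to the tray.

>>> {"name": "play_rows", "arguments": {"commands": [{"dx": 0,"dy": 0,"dz": -0.015,"ax": 0,"ay": 0,"az": 0},{"dx": 0,"dy": 0,"dz": -0.027,"ax": 0,"ay": 0,"az": 0},{"dx": 0,"dy": 0,"dz": -0.033,"ax": 0,"ay": 0,"az": 0},{"dx": 0,"dy": 0,"dz": -0.033,"ax": 0,"ay": 0,"az": 0},{"dx": 0,"dy": 0,"dz": -0.022,"ax": 0,"ay": 0,"az": 0}]}}

```text
time_s: 4.83
ee_pos: [0.6483, 0.0622, 0.3584]
eef_rot: [3.141, -0.008, -3.081]
force: [0.2, 0.2, -0.2]
grip_width: 0.0216
```

```bash
python3 -c "
from h import *
plan((.489,-.328,.36),168,15)"
```

```text
now 4.8333 [0.6483 0.0622 0.3584] [ 179.9698   -0.4665 -176.5286] F [ 0.188   0.1977 -0.2247] w 0.021583008240658775
mm [ 12.2 -25.3  -0. ] deg [-0.   -0.03  1.03]
mm [ 11.7 -25.5  -0. ] deg [-0.   -0.03  1.03]
mm [ 11.3 -25.7  -0. ] deg [-0.   -0.03  1.03]
mm [ 10.8 -25.9  -0. ] deg [-0.   -0.03  1.03]
mm [ 10.3 -26.1  -0. ] deg [-0.   -0.03  1.03]
mm [  9.9 -26.3  -0.1] deg [-0.   -0.03  1.03]
mm [  9.4 -26.5  -0.1] deg [-0.   -0.03  1.03]
mm [  8.9 -26.6  -0.1] deg [-0.   -0.03  1.03]
mm [  8.4 -26.8  -0.1] deg [-0.   -0.03  1.03]
mm [  7.9 -27.   -0.1] deg [-0.   -0.03  1.03]
mm [  7.4 -27.1  -0.1] deg [-0.   -0.03  1.03]
mm [  7.  -27.2  -0.1] deg [-0.   -0.03  1.03]
mm [  6.5 -27.3  -0.1] deg [-0.   -0.03  1.03]
mm [  6.  -27.5  -0.1] deg [-0.   -0.03  1.03]
mm [  5.5 -27.6  -0.1] deg [-0.   -0.03  1.03]
```

>>> {"name": "play_rows", "arguments": {"commands": [{"dx": 0.008,"dy": -0.018,"dz": 0,"ax": 0,"ay": 0,"az": 1},{"dx": 0.012,"dy": -0.026,"dz": 0,"ax": 0,"ay": 0,"az": 1},{"dx": 0.011,"dy": -0.026,"dz": 0,"ax": 0,"ay": 0,"az": 1},{"dx": 0.011,"dy": -0.026,"dz": 0,"ax": 0,"ay": 0,"az": 1},{"dx": 0.01,"dy": -0.026,"dz": 0,"ax": 0,"ay": 0,"az": 1}]}}

```text
time_s: 5.25
ee_pos: [0.5995, -0.0579, 0.366]
eef_rot: [3.141, 0.003, 3.123]
force: [0.5, -0.9, -0.4]
grip_width: 0.0222
```

>>> {"name": "play_rows", "arguments": {"commands": [{"dx": 0.01,"dy": -0.026,"dz": 0,"ax": 0,"ay": 0,"az": 1},{"dx": 0.009,"dy": -0.026,"dz": 0,"ax": 0,"ay": 0,"az": 1},{"dx": 0.009,"dy": -0.026,"dz": 0,"ax": 0,"ay": 0,"az": 1},{"dx": 0.008,"dy": -0.026,"dz": 0,"ax": 0,"ay": 0,"az": 1},{"dx": 0.008,"dy": -0.026,"dz": 0,"ax": 0,"ay": 0,"az": 1}]}}

```text
time_s: 5.67
ee_pos: [0.5456, -0.1889, 0.3677]
eef_rot: [3.141, 0.006, 3.035]
force: [0.5, 0.5, 0.2]
grip_width: 0.0217
```

```bash
python3 -c "
from h import *
plan((.489,-.328,.34),168,5)"
```

```text
now 5.6667 [ 0.5456 -0.1889  0.3677] [179.9527   0.3414 173.8789] F [0.45   0.539  0.1516] w 0.02173698797372456
mm [  8.3 -28.9   5.5] deg [0.01 0.07 1.18]
mm [  7.7 -29.    5.5] deg [0.01 0.07 1.18]
mm [  7.1 -29.2   5.5] deg [0.01 0.07 1.18]
mm [  6.5 -29.3   5.5] deg [0.01 0.07 1.18]
mm [  5.9 -29.4   5.5] deg [0.01 0.07 1.18]
```

>>> {"name": "play_rows", "arguments": {"commands": [{"dx": 0.008,"dy": -0.028,"dz": 0.005,"ax": 0,"ay": 0,"az": 1.2},{"dx": 0.008,"dy": -0.028,"dz": 0.005,"ax": 0,"ay": 0,"az": 1.2},{"dx": 0.007,"dy": -0.028,"dz": 0.005,"ax": 0,"ay": 0,"az": 1.2},{"dx": 0.006,"dy": -0.027,"dz": 0.005,"ax": 0,"ay": 0,"az": 1.2},{"dx": 0.005,"dy": -0.018,"dz": 0.005,"ax": 0,"ay": 0,"az": 1}]}}

```text
time_s: 6.08
ee_pos: [0.4906, -0.3166, 0.3444]
eef_rot: [3.142, 0.01, 2.931]
force: [-0.2, -0.7, 0.3]
grip_width: 0.0216
```

```bash
python3 -c "
from h import *
plan((.489,-.328,.13),168,8)"
```

```text
now 6.0833 [ 0.4906 -0.3166  0.3444] [179.9981   0.5942 167.9211] F [-0.209  -0.6814  0.2935] w 0.02157800425883522
mm [ 0.2 -1.4 26.8] deg [ 0.    0.07 -0.01]
mm [ 0.1 -1.4 26.8] deg [ 0.    0.07 -0.01]
mm [ 0.1 -1.4 26.8] deg [ 0.    0.07 -0.01]
mm [ 0.1 -1.4 26.8] deg [ 0.    0.07 -0.01]
mm [ 0.  -1.4 26.8] deg [ 0.    0.07 -0.01]
mm [ 0.  -1.4 26.8] deg [ 0.    0.07 -0.01]
mm [-0.  -1.4 26.8] deg [ 0.    0.07 -0.01]
mm [-0.1 -1.4 26.8] deg [ 0.    0.07 -0.01]
```

>>> {"name": "play_rows", "arguments": {"commands": [{"dx": 0,"dy": -0.001,"dz": 0.02,"ax": 0,"ay": 0.3,"az": 0},{"dx": 0,"dy": -0.001,"dz": 0.028,"ax": 0,"ay": 0.3,"az": 0},{"dx": 0,"dy": 0,"dz": 0.03,"ax": 0,"ay": 0,"az": 0},{"dx": 0,"dy": 0,"dz": 0.03,"ax": 0,"ay": 0,"az": 0},{"dx": 0,"dy": 0,"dz": 0.03,"ax": 0,"ay": 0,"az": 0}]}}

```text
time_s: 6.5
ee_pos: [0.4908, -0.3233, 0.2086]
eef_rot: [-3.136, 0.011, 2.926]
force: [-0.4, -1.0, -0.8]
grip_width: 0.0217
```

>>> {"name": "play_rows", "arguments": {"commands": [{"dx": 0,"dy": 0,"dz": 0.03,"ax": 0,"ay": 0,"az": 0},{"dx": 0,"dy": 0,"dz": 0.025,"ax": 0,"ay": 0,"az": 0},{"dx": 0,"dy": 0,"dz": 0.02,"ax": 0,"ay": 0,"az": 0},{"dx": 0,"dy": 0,"dz": 0.01,"ax": 0,"ay": 0,"az": 0},{"dx": 0,"dy": 0,"dz": 0.003,"ax": 0,"ay": 0,"az": 0}]}}

```text
time_s: 6.92
ee_pos: [0.4911, -0.3211, 0.1122]
eef_rot: [-3.138, 0.006, 2.928]
force: [0.0, -0.7, 0.3]
grip_width: 0.022
```

```bash
python3 - <<'E'
from h import *
t=viewer.camera("top")[:,:,::-1];s=viewer.camera("scene")[:,:,::-1]
a=cv2.resize(t[205:305,350:450],None,fx=3.9,fy=3.9,interpolation=cv2.INTER_CUBIC);b=cv2.resize(s[135:235,140:240],None,fx=3.9,fy=3.9,interpolation=cv2.INTER_CUBIC)
cv2.imwrite("pics/c3.png",cv2.convertScaleAbs(np.hstack([a,b]),alpha=1.4))
plan((.489,-.328,.068),168,5)
E
```

```text
now 7.0167 [ 0.4914 -0.3214  0.1137] [-179.7779    0.4446  167.7824] F [ 0.019   0.1115 -0.3911] w 0.022031009255965198
mm [ 0.3 -1.4  9.1] deg [-0.04  0.09 -0.04]
mm [ 0.2 -1.4  9.1] deg [-0.04  0.09 -0.04]
mm [ 0.2 -1.4  9.1] deg [-0.04  0.09 -0.04]
mm [ 0.2 -1.4  9.1] deg [-0.04  0.09 -0.04]
mm [ 0.2 -1.4  9.1] deg [-0.04  0.09 -0.04]
```

View pics/c3.png

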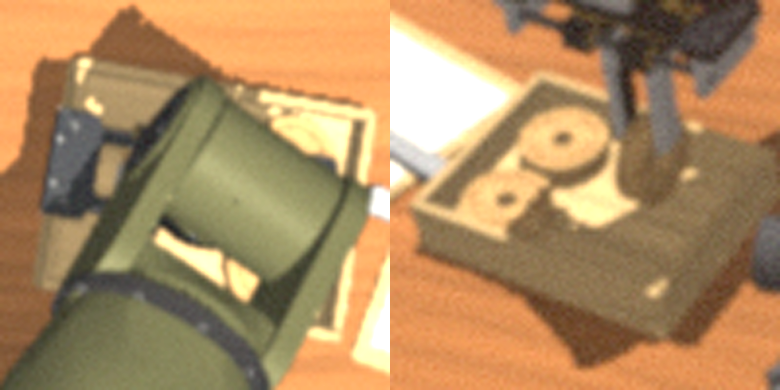

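The wheel is over the free half, at (650,170) in the crop, with the other two wheels clear. I'll lower it gently.

>>> {"name": "play_rows", "arguments": {"commands": [{"dx": 0,"dy": -0.003,"dz": 0.012,"ax": 0,"ay": 0.3,"az": 0},{"dx": 0,"dy": -0.001,"dz": 0.012,"ax": 0,"ay": 0,"az": 0},{"dx": 0,"dy": 0,"dz": 0.01,"ax": 0,"ay": 0,"az": 0},{"dx": 0,"dy": 0,"dz": 0.006,"ax": 0,"ay": 0,"az": 0},{"dx": 0,"dy": 0,"dz": 0.002,"ax": 0,"ay": 0,"az": 0}]}}

```text
time_s: 7.43
ee_pos: [0.4927, -0.3275, 0.0725]
eef_rot: [-3.134, 0.009, 2.928]
force: [-0.2, 0.5, -0.1]
grip_width: 0.0219
```

>>> {"name": "play_rows", "arguments": {"commands": [{"dx": 0,"dy": 0,"dz": 0.002,"ax": 0,"ay": 0,"az": 0},{"dx": 0,"dy": 0,"dz": 0,"ax": 0,"ay": 0,"az": 0},{"dx": 0,"dy": 0,"dz": 0,"ax": 0,"ay": 0,"az": 0},{"dx": 0,"dy": 0,"dz": 0,"ax": 0,"ay": 0,"az": 0},{"dx": 0,"dy": 0,"dz": 0,"ax": 0,"ay": 0,"az": 0}]}}

```text
time_s: 7.85
ee_pos: [0.4929, -0.3276, 0.0702]
eef_rot: [-3.134, 0.009, 2.928]
force: [-0.6, -0.2, -0.4]
grip_width: 0.022
```

>>> {"name": "play_rows", "arguments": {"commands": [{"dx": 0,"dy": 0,"dz": 0.002,"ax": 0,"ay": 0,"az": 0},{"dx": 0,"dy": 0,"dz": 0.002,"ax": 0,"ay": 0,"az": 0},{"dx": 0,"dy": 0,"dz": 0.001,"ax": 0,"ay": 0,"az": 0},{"dx": 0,"dy": 0,"dz": 0,"ax": 0,"ay": 0,"az": 0},{"dx": 0,"dy": 0,"dz": 0,"ax": 0,"ay": 0,"az": 0}]}}

```text
time_s: 8.27
ee_pos: [0.4932, -0.3278, 0.0655]
eef_rot: [-3.134, 0.01, 2.928]
force: [-0.5, -0.1, -0.1]
grip_width: 0.0219
```

>>> {"name": "play_rows", "arguments": {"commands": [{"dx": 0,"dy": 0,"dz": 0.001,"ax": 0,"ay": 0,"az": 0},{"dx": 0,"dy": 0,"dz": 0.001,"ax": 0,"ay": 0,"az": 0},{"dx": 0,"dy": 0,"dz": 0.001,"ax": 0,"ay": 0,"az": 0},{"dx": 0,"dy": 0,"dz": 0,"ax": 0,"ay": 0,"az": 0},{"dx": 0,"dy": 0,"dz": 0,"ax": 0,"ay": 0,"az": 0}]}}

```text
time_s: 8.68
ee_pos: [0.4946, -0.3283, 0.0656]
eef_rot: [-3.133, 0.015, 2.929]
force: [0.3, -0.2, -0.3]
grip_width: 0.0218
```

The height no longer drops, so the wheel is on the floor. I'll release it.

>>> {"name": "play_rows", "arguments": {"commands": [{"dx": 0,"dy": 0,"dz": 0,"ax": 0,"ay": 0,"az": 0},{"dx": 0,"dy": 0,"dz": 0,"ax": 0,"ay": 0,"az": 0},{"dx": 0,"dy": 0,"dz": 0,"ax": 0,"ay": 0,"az": 0},{"dx": 0,"dy": 0,"dz": 0,"ax": 0,"ay": 0,"az": 0},{"dx": 0,"dy": 0,"dz": 0,"ax": 0,"ay": 0,"az": 0}], "claw": 0.5}}

```text
time_s: 9.1
ee_pos: [0.4945, -0.3283, 0.0652]
eef_rot: [-3.133, 0.014, 2.929]
force: [0.3, 0.6, 0.1]
grip_width: 0.0466
```

>>> {"name": "play_rows", "arguments": {"commands": [{"dx": 0,"dy": 0,"dz": -0.012,"ax": 0,"ay": 0,"az": 0},{"dx": 0,"dy": 0,"dz": -0.02,"ax": 0,"ay": 0,"az": 0},{"dx": 0,"dy": 0,"dz": -0.03,"ax": 0,"ay": 0,"az": 0},{"dx": 0,"dy": 0,"dz": -0.035,"ax": 0,"ay": 0,"az": 0},{"dx": 0,"dy": 0,"dz": -0.035,"ax": 0,"ay": 0,"az": 0}]}}

```text
time_s: 9.52
ee_pos: [0.4902, -0.3249, 0.1971]
eef_rot: [-3.139, 0.002, 2.928]
force: [0.2, -0.8, -0.1]
grip_width: 0.0468
```

>>> {"name": "play_rows", "arguments": {"commands": [{"dx": 0,"dy": 0.02,"dz": -0.035,"ax": 0,"ay": 0,"az": 0},{"dx": 0,"dy": 0.03,"dz": -0.03,"ax": 0,"ay": 0,"az": 0},{"dx": 0,"dy": 0.03,"dz": -0.03,"ax": 0,"ay": 0,"az": 0},{"dx": 0,"dy": 0.03,"dz": -0.02,"ax": 0,"ay": 0,"az": 0},{"dx": 0,"dy": 0.02,"dz": -0.02,"ax": 0,"ay": 0,"az": 0}], "claw": 0.0}}

```text
time_s: 9.93
ee_pos: [0.515, -0.1984, 0.3433]
eef_rot: [-3.136, 0.01, 2.922]
force: [-0.2, -0.1, 0.0]
grip_width: 0.0173
```

```bash
python3 - <<'E'
from h import *
t=viewer.camera("top")[:,:,::-1];s=viewer.camera("scene")[:,:,::-1]
a=cv2.resize(t[205:305,350:450],None,fx=3.9,fy=3.9,interpolation=cv2.INTER_CUBIC);b=cv2.resize(s[135:235,140:240],None,fx=3.9,fy=3.9,interpolation=cv2.INTER_CUBIC)
cv2.imwrite("pics/c4.png",cv2.convertScaleAbs(np.hstack([a,b]),alpha=1.4))
plan((.489,-.328,.068),None,1)
E
```

```text
now 10.0333 [ 0.5161 -0.1983  0.3459] [-179.5987    0.8837  167.5513] F [-0.4741 -0.7656 -0.0742] w 0.00925182163770784
mm [   2.8 -130.5  278.8] deg [0. 0. 0.]
```

View pics/c4.png

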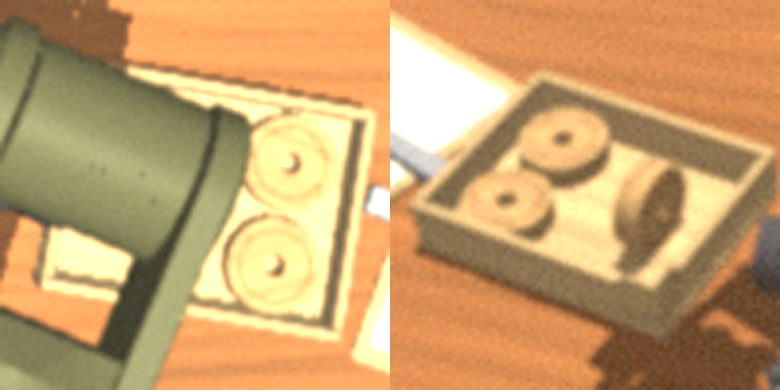

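All three wheels are in the tray, with the new one standing upright on its rim at (650,205). Next is the turret: I'll push the drill chuck clockwise with the shut fingers.

```bash
cat >> h.py <<'E'
A=np.array([.658,-.0815]);yw=np.radians(3.3);U=np.array([-np.sin(yw),np.cos(yw)]);E=np.array([np.cos(yw),np.sin(yw)])
def fp(phi,R=.076,z=.198):
    f=np.radians(phi);return np.r_[A-R*np.sin(f)*E+R*np.cos(f)*U,z]
E
python3 -c "
from h import *
for f in (100,95,85,75,65,55,45,38,32,28): print(f,fp(f))
plan(fp(100,z=.34),183.3,5)"
```

```text
100 [ 0.584 -0.099  0.198]
95 [ 0.5828 -0.0925  0.198 ]
85 [ 0.582  -0.0792  0.198 ]
75 [ 0.5836 -0.0661  0.198 ]
65 [ 0.5874 -0.0534  0.198 ]
55 [ 0.5933 -0.0416  0.198 ]
45 [ 0.6013 -0.0309  0.198 ]
38 [ 0.6078 -0.0244  0.198 ]
32 [ 0.6141 -0.0195  0.198 ]
28 [ 0.6185 -0.0166  0.198 ]
now 10.0333 [ 0.5161 -0.1983  0.3459] [-179.5987    0.8837  167.5513] F [-0.4741 -0.7656 -0.0742] w 0.00925182163770784
mm [-9.  22.3  1.2] deg [-0.1   0.16 -3.15]
mm [-10.2  21.8   1.2] deg [-0.1   0.16 -3.15]
mm [-11.4  21.2   1.2] deg [-0.1   0.16 -3.15]
mm [-12.5  20.5   1.2] deg [-0.1   0.16 -3.15]
mm [-13.6  19.8   1.2] deg [-0.1   0.16 -3.15]
```

>>> {"name": "play_rows", "arguments": {"commands": [{"dx": -0.009,"dy": 0.022,"dz": 0.001,"ax": 0,"ay": 0,"az": -3.2},{"dx": -0.01,"dy": 0.022,"dz": 0.001,"ax": 0,"ay": 0,"az": -3.2},{"dx": -0.011,"dy": 0.021,"dz": 0.001,"ax": 0,"ay": 0,"az": -3.2},{"dx": -0.012,"dy": 0.018,"dz": 0.001,"ax": 0,"ay": 0,"az": -3.2},{"dx": -0.011,"dy": 0.013,"dz": 0.001,"ax": 0,"ay": 0,"az": -3}]}}

```text
time_s: 10.45
ee_pos: [0.5795, -0.1082, 0.3436]
eef_rot: [-3.128, 0.015, -3.077]
force: [0.2, -0.3, 0.7]
grip_width: 0.0003
```

```bash
python3 -c "
from h import *
plan(fp(100),183.3,5)"
```

```text
now 10.45 [ 0.5795 -0.1082  0.3436] [-179.2364    0.8632 -176.3032] F [ 0.1926 -0.252   0.6815] w 0.00027216174245676657
mm [-0.6  2.2 29.1] deg [-0.15  0.17  0.08]
mm [-0.7  2.1 29.1] deg [-0.15  0.17  0.08]
mm [-0.8  2.  29.1] deg [-0.15  0.17  0.08]
mm [-0.8  1.9 29.1] deg [-0.15  0.17  0.08]
mm [-0.9  1.9 29.1] deg [-0.15  0.17  0.08]
```

>>> {"name": "play_rows", "arguments": {"commands": [{"dx": 0,"dy": 0.003,"dz": 0.012,"ax": -0.3,"ay": 0.3,"az": 0},{"dx": -0.001,"dy": 0.002,"dz": 0.02,"ax": -0.3,"ay": 0.3,"az": 0},{"dx": -0.001,"dy": 0.001,"dz": 0.02,"ax": 0,"ay": 0.2,"az": 0},{"dx": -0.001,"dy": 0.001,"dz": 0.02,"ax": 0,"ay": 0,"az": 0},{"dx": 0,"dy": 0,"dz": 0.008,"ax": 0,"ay": 0,"az": 0}]}}

```text
time_s: 10.87
ee_pos: [0.5819, -0.1015, 0.2589]
eef_rot: [-3.14, -0.001, -3.077]
force: [0.3, -0.6, -0.3]
grip_width: 0.0002
```

```bash
python3 -c "
from h import *
plan(fp(100),183.3,5)"
```

```text
now 10.8667 [ 0.5819 -0.1015  0.2589] [-179.8949   -0.0399 -176.3018] F [ 0.3422 -0.6394 -0.3144] w 0.0001820450853428976
mm [-0.5  0.5 12.2] deg [-0.02 -0.01  0.08]
mm [-0.5  0.5 12.2] deg [-0.02 -0.01  0.08]
mm [-0.5  0.5 12.2] deg [-0.02 -0.01  0.08]
mm [-0.5  0.5 12.2] deg [-0.02 -0.01  0.08]
mm [-0.5  0.5 12.2] deg [-0.02 -0.01  0.08]
```

>>> {"name": "play_rows", "arguments": {"commands": [{"dx": 0,"dy": 0,"dz": 0.012,"ax": 0,"ay": 0,"az": 0},{"dx": -0.001,"dy": 0,"dz": 0.015,"ax": 0,"ay": 0,"az": 0},{"dx": 0,"dy": 0,"dz": 0.015,"ax": 0,"ay": 0,"az": 0},{"dx": 0,"dy": 0,"dz": 0.014,"ax": 0,"ay": 0,"az": 0},{"dx": 0,"dy": 0,"dz": 0.004,"ax": 0,"ay": 0,"az": 0}]}}

```text
time_s: 11.28
ee_pos: [0.5794, -0.1054, 0.1945]
eef_rot: [-3.141, -0.005, -3.086]
force: [-0.2, -0.0, -1.0]
grip_width: 0.0005
```

```bash
python3 -c "
from h import *
plan(fp(85),183.3,3);p=fp(100)
q=[Ro.from_euler('xyz',[np.pi,0,np.radians(183.3)]).inv().apply(fp(b)-fp(a)) for a,b in ((85,75),(75,65),(65,55),(55,45),(45,35),(35,28))];print(np.array(q)*1e3)"
```

```text
now 11.2833 [ 0.5794 -0.1054  0.1945] [-179.955    -0.2791 -176.7907] F [-0.1873 -0.0414 -1.0395] w 0.00048011044760111547
mm [-1.4  8.7 -1.2] deg [-0.01 -0.09 -0.03]
mm [-1.4  8.7 -1.2] deg [-0.01 -0.09 -0.03]
mm [-1.4  8.7 -1.2] deg [-0.01 -0.09 -0.03]
[[ -2.3004  13.0464   0.    ]
 [ -4.531   12.4487   0.    ]
 [ -6.6238  11.4728   0.    ]
 [ -8.5154  10.1483   0.    ]
 [-10.1483   8.5154   0.    ]
 [ -7.912    4.8485   0.    ]]
```

>>> {"name": "play_rows", "arguments": {"commands": [{"dx": -0.001,"dy": 0.008,"dz": -0.002,"ax": 0,"ay": 0,"az": 0},{"dx": -0.002,"dy": 0.009,"dz": -0.001,"ax": 0,"ay": 0,"az": 0},{"dx": -0.001,"dy": 0.008,"dz": 0,"ax": 0,"ay": 0,"az": 0},{"dx": -0.001,"dy": 0.006,"dz": 0,"ax": 0,"ay": 0,"az": 0},{"dx": -0.002,"dy": 0.006,"dz": 0,"ax": 0,"ay": 0,"az": 0}]}}

```text
time_s: 11.7
ee_pos: [0.5837, -0.0685, 0.1995]
eef_rot: [-3.137, -0.005, -3.091]
force: [-1.5, -9.2, -3.5]
grip_width: 0.0006
```

```bash
python3 -c "
from h import *
plan(fp(65),183.3,3);d=ctrl.get_obs()['ee_pos'][:2]-A;print(np.degrees(np.arctan2(-d@E,d@U)),np.hypot(*d))"
```

```text
now 11.7 [ 0.5837 -0.0685  0.1995] [-179.742    -0.3115 -177.086 ] F [-1.4982 -9.1563 -3.4809] w 0.0005768855180467466
mm [-1.5  5.   0.5] deg [-0.09 -0.1  -0.13]
mm [-1.5  5.   0.5] deg [-0.09 -0.1  -0.13]
mm [-1.5  5.   0.5] deg [-0.09 -0.1  -0.13]
76.79289320759462 0.07538024325765004
```

Contact is at 9 N and the turret is turning. I'll carry on round the arc.

>>> {"name": "play_rows", "arguments": {"commands": [{"dx": -0.002,"dy": 0.006,"dz": 0,"ax": 0,"ay": 0,"az": 0},{"dx": -0.002,"dy": 0.007,"dz": 0,"ax": 0,"ay": 0,"az": 0},{"dx": -0.003,"dy": 0.007,"dz": 0,"ax": 0,"ay": 0,"az": 0},{"dx": -0.003,"dy": 0.006,"dz": 0,"ax": 0,"ay": 0,"az": 0},{"dx": -0.004,"dy": 0.006,"dz": 0,"ax": 0,"ay": 0,"az": 0}]}}

```text
time_s: 12.12
ee_pos: [0.5962, -0.0354, 0.2027]
eef_rot: [-3.128, -0.004, -3.092]
force: [-1.5, -2.6, -0.4]
grip_width: 0.0003
```

```bash
python3 -c "
from h import *
plan(fp(42),183.3,3);d=ctrl.get_obs()['ee_pos'][:2]-A;print(np.degrees(np.arctan2(-d@E,d@U)),np.hypot(*d))"
```

```text
now 12.1167 [ 0.5962 -0.0354  0.2027] [-179.2282   -0.2432 -177.1305] F [-1.5263 -2.6362 -0.4268] w 0.0003494947474304143
mm [-2.7  2.3  1.5] deg [-0.26 -0.08 -0.14]
mm [-2.7  2.3  1.6] deg [-0.26 -0.08 -0.14]
mm [-2.7  2.3  1.6] deg [-0.26 -0.08 -0.14]
49.934116306541284 0.07709155167949484
```

>>> {"name": "play_rows", "arguments": {"commands": [{"dx": -0.004,"dy": 0.004,"dz": 0.002,"ax": -0.3,"ay": 0,"az": 0},{"dx": -0.005,"dy": 0.004,"dz": 0.001,"ax": -0.3,"ay": 0,"az": 0},{"dx": -0.004,"dy": 0.003,"dz": 0,"ax": 0,"ay": 0,"az": 0},{"dx": -0.003,"dy": 0.001,"dz": 0,"ax": 0,"ay": 0,"az": 0},{"dx": 0,"dy": 0,"dz": 0,"ax": 0,"ay": 0,"az": 0}]}}

```text
time_s: 12.53
ee_pos: [0.6142, -0.0184, 0.2015]
eef_rot: [-3.14, -0.001, -3.089]
force: [0.0, 0.4, 0.1]
grip_width: 0.0003
```

```bash
python3 - <<'E'
from h import *
s=viewer.camera("scene")[:,:,::-1]
cv2.imwrite("pics/c5.png",cv2.convertScaleAbs(cv2.resize(s[160:250,230:350],None,fx=5,fy=5,interpolation=cv2.INTER_CUBIC),alpha=1.4))
plan(fp(28),183.3,3);d=ctrl.get_obs()['ee_pos'][:2]-A;print(np.degrees(np.arctan2(-d@E,d@U)),np.hypot(*d),d@E,d@U)
E
```

```text
now 12.5833 [ 0.614  -0.0185  0.2015] [-179.9178   -0.0407 -176.9902] F [ 0.8893 -0.158  -0.6154] w 0.0007116186414024997
mm [-1.5  0.6  1.2] deg [-0.03 -0.01 -0.1 ]
mm [-1.5  0.6  1.2] deg [-0.03 -0.01 -0.1 ]
mm [-1.5  0.6  1.2] deg [-0.03 -0.01 -0.1 ]
31.648135195072935 0.07681207130235518 -0.04030339150146487 0.06538907348508423
```

View pics/c5.png

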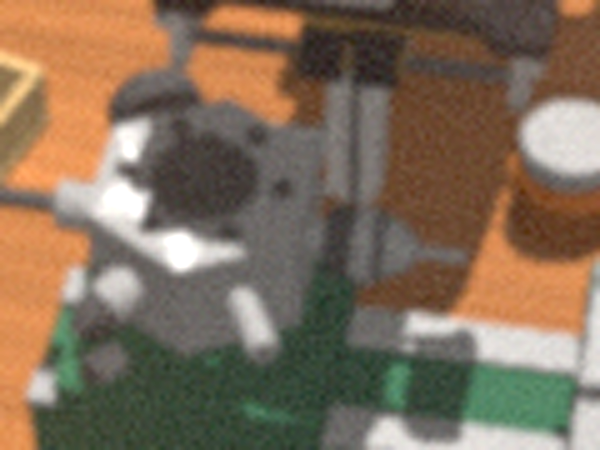

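The drill chuck now points along the bed, with the bit at (450,255), and there is no contact force. I'll back off, lift clear and measure.

>>> {"name": "play_rows", "arguments": {"commands": [{"dx": 0.006,"dy": 0,"dz": -0.003,"ax": 0,"ay": 0,"az": 0},{"dx": 0.006,"dy": 0,"dz": -0.015,"ax": 0,"ay": 0,"az": 0},{"dx": 0.01,"dy": 0,"dz": -0.03,"ax": 0,"ay": 0,"az": 0},{"dx": 0.02,"dy": 0,"dz": -0.035,"ax": 0,"ay": 0,"az": 0},{"dx": 0.035,"dy": 0,"dz": -0.02,"ax": 0,"ay": 0,"az": 0}]}}

```text
time_s: 13.0
ee_pos: [0.534, -0.0229, 0.305]
eef_rot: [3.141, -0.011, -3.089]
force: [-0.9, 0.4, 0.0]
grip_width: 0.0004
```

>>> {"name": "play_rows", "arguments": {"commands": [{"dx": 0.035,"dy": 0,"dz": -0.01,"ax": 0,"ay": 0,"az": 0},{"dx": 0.035,"dy": 0,"dz": 0,"ax": 0,"ay": 0,"az": 0},{"dx": 0.035,"dy": 0,"dz": 0,"ax": 0,"ay": 0,"az": 0},{"dx": 0.025,"dy": 0,"dz": 0,"ax": 0,"ay": 0,"az": 0},{"dx": 0.01,"dy": 0,"dz": 0,"ax": 0,"ay": 0,"az": 0}]}}

```text
time_s: 13.42
ee_pos: [0.3829, -0.0307, 0.3271]
eef_rot: [-3.139, 0.005, -3.091]
force: [-0.1, -0.1, -0.8]
grip_width: 0.0004
```

>>> {"name": "play_rows", "arguments": {"commands": [{"dx": 0,"dy": 0,"dz": 0,"ax": 0,"ay": 0,"az": 0},{"dx": 0,"dy": 0,"dz": 0,"ax": 0,"ay": 0,"az": 0},{"dx": 0,"dy": 0,"dz": 0,"ax": 0,"ay": 0,"az": 0},{"dx": 0,"dy": 0,"dz": 0,"ax": 0,"ay": 0,"az": 0},{"dx": 0,"dy": 0,"dz": 0,"ax": 0,"ay": 0,"az": 0}]}}

```text
time_s: 13.83
ee_pos: [0.3814, -0.0309, 0.331]
eef_rot: [-3.137, 0.012, -3.092]
force: [0.1, 0.3, 0.2]
grip_width: 0.0003
```

```bash
python3 - <<'E'
from h import *
t=viewer.camera("top")[:,:,::-1]
cv2.imwrite("pics/c6.png",cv2.convertScaleAbs(cv2.resize(t[150:310,190:450],None,fx=3,fy=3,interpolation=cv2.INTER_CUBIC),alpha=1.4))
cv2.imwrite("pics/t6.png",t)
o=ctrl.get_obs();print(o["time_s"],o["ee_pos"],o["force"],o["joint_vel"])
E
```

```text
13.8833 [ 0.3815 -0.0309  0.3309] [ 0.8666 -0.1809 -0.0158] [ 0.0006  0.001   0.0055  0.0003 -0.0007  0.0003]
```

View pics/c6.png

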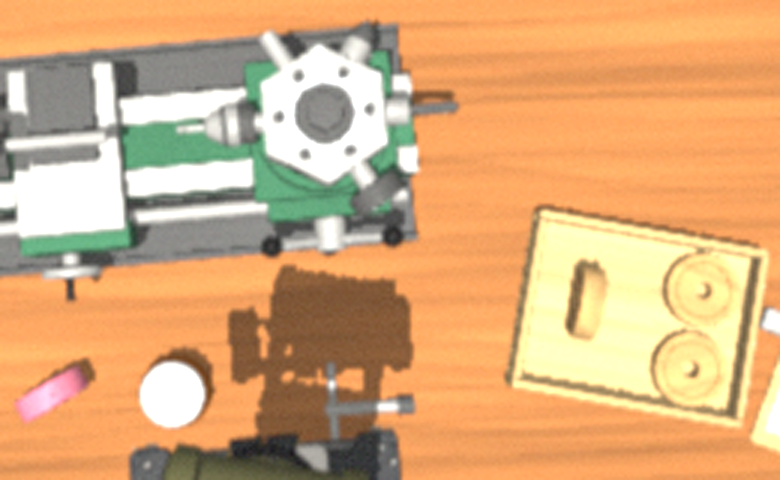

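In the crop, the bit tip is at (180,129), the opposite twist drill tip at (457,105), and the wheel stands in the tray at (587,300). As a numeric check I'll compare the bit-to-drill line with the lathe yaw, and check drift of the jar.

```bash
python3 - <<'E'
from h import *
f=lambda x,y,z=.2:plane("top",(x/3+190-.33,y/3+150-.33),z)
a,b=f(180,129),f(457,104.5);d=a-b;print("turret yaw",np.degrees(np.arctan2(-d[0],d[1])),np.linalg.norm(d),"(240 expected)")
c=f(235,125.5);r=c[:2]-A;print("chuck lathe rel",r@E,r@U)
w=f(587,300,.06)[:2]-[.4787,-.3753];q=np.radians(-11.9);print("wheel in tray",w@[np.cos(q),np.sin(q)],w@[-np.sin(q),np.cos(q)])
t0=cv2.imread("pics/top0.png");t1=cv2.imread("pics/t6.png")
for n,r in(("turret",(260,160,340,215)),("tray",(355,212,450,297)),("jar",(235,268,262,295)),("truck",(95,285,175,330))):
    x0,y0,x1,y1=r;print(n,cv2.phaseCorrelate(*[cv2.cvtColor(k[y0:y1,x0:x1],cv2.COLOR_BGR2GRAY).astype(np.float32) for k in(t0,t1)]))
v=cv2.cvtColor(viewer.camera("top"),cv2.COLOR_RGB2GRAY).astype(float)-cv2.cvtColor(t1,cv2.COLOR_BGR2GRAY);print("motion",abs(v[160:300,250:450]).mean())
E
```

```text
turret yaw 3.3737891973674787 0.23563858368522417 (240 expected)
chuck lathe rel 0.0003990760192019946 0.07487375538535034
wheel in tray 0.007697566960635371 0.05176986524486057
turret ((0.0010676503490145706, -0.029892838734756566), 0.8205014594395955)
tray ((-0.037492521752938046, -0.01830414473894848), 0.7763305619910911)
jar ((0.5653334593487322, 0.574946248560904), 0.9852274664471996)
truck ((-0.19170632356764372, 0.6108132210725365), 0.6086973081694709)
motion 1.4635714285714285
```

```bash
python3 -c "
from station import workorder
print(workorder.hand_in())"
```

```text
the job is handed in; nothing more can be done
None
```

I slid the wheel off the arbor and set it down in the free half of the tray. I then turned the turret 60° clockwise by pushing the drill chuck with the shut fingers, and handed the job in at about 14 s.

**Last checks:**
- **Turret:** the line through its tools reads 3.4° against 3.3° for the lathe. The drill chuck is about 0.4 mm off the spindle axis, and the finger force was about zero once it clicked in.
- **Wheel:** it is standing upright on its rim, not lying flat, at about x = 8 mm, y = 52 mm in the tray frame. It has not fallen or rolled.
- **Other wheels:** both finished wheels are still in the tray.
- **Jar and truck:** image comparison shows shifts of under 1 pixel (about 2 mm). The truck match was weak, probably because the shadows changed.
- **Chuck key:** I only checked this by eye; it looks unmoved.
- **Robot:** it ended clear of everything and at rest.

**Disagreements:**
- **Arbor tip:** early on it appeared about 7 mm from where the given lathe geometry puts it. I allowed for that by sliding the wheel further along.
- **Set-down:** the force reading showed no clear touch. I judged contact from the height no longer dropping, at close to the expected value.

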